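# Refit the drip cover of the coffee machine

## Robot

A 6-joint arm with a two-finger parallel gripper is mounted at the origin on the work surface. World frame = base frame: x ahead of the robot, y to its left, z up, the work surface at z = 0. Lengths are in m, angles in rad, forces in N, time in s.
With the tool pointing down it reaches from about 0.275 to 0.725 m from the base axis. Payload 5.6 kg.
Tool frame: the origin (TCP) lies on the front face of the gripper's body, between the roots of the fingers; the fingertips stand 73 mm ahead of it and the grasp point (between the pads) lies 54 mm ahead of it; z points along the fingers, y is the line along which they close (so a half turn about z gives the same grasp; the last joint's range is limited). The gripper opens to 85 mm and grips with 20 to 120 N. Pads are 22 mm wide; open, the fingers measure 114 mm over their backs; the gripper's body (76 mm by 85 mm) begins 54 mm behind the grasp point. The pads swing forward as they close: fully open they stand 13 mm farther back than shut.
Start: joints at [1.618, 0.255, 0.108, 0, -1.424, -0.285], TCP at [0.13, 0.535, 0.304] pointing down, gripper open.
Joint ranges: [-2.95, 2.95], [-1.21, 1.97], [-1.09, 1.5], [-2.87, 1.71], [-2.94, -0.07], [-3.05, 3.05]. Speed limits (rad/s): [2.57, 2.57, 3.14, 3.14, 3.14, 3.14].

## Interface

Orientations are given as a unit quaternion [x, y, z, w].
In Python, from rig import * gives the robot as it stands.
- The arm moves only by the tool apply_moves, never from a script. Its argument "deltas" is one flat list of numbers, 7 for each row, row after row: the turn, a rotation vector about the tool's x, y, z in rad, then the shift along the tool's x, y, z in m, then the finger opening in m, from 0 to 0.0854. A call has 1 to 12 rows; each row is the pose to reach, as a shift and turn from the pose commanded when the call began, along the tool's axes at that moment; what a row does not reach only later rows make up. A row lasts 1/12 s, in which the tool goes at most 41.7 mm and 7.16 degrees, less where a joint would pass 70% of its speed; a pose out of reach is approached as far as the arm can. A call with a gripper value outside its range is refused whole. The fingers move at their own pace and stop on an object; the grip force is fixed at half the most. Time passes only in rows, so rows that repeat a pose let the fingers close. It gives the time, the measured TCP pose, the force, the opening and the grip force at its end, in the units of the state.
- get_state(): the state, without advancing time (a new reading comes with each control period).
- snapshot(name): name is "scene" or "top"; returns a dict with "image" (480x640x3 uint8, red, green, blue), "fx", "fy", "cx", "cy" (pixels), "D" ([k1, k2, p1, p2, k3] as OpenCV has them; the pictures are not rectified), "view" (4x4, takes a point from world to camera coordinates). Camera axes: x right, y down, z forward; pixel columns grow to the right and rows downward; lengths in m; the calibration is good to about 2 mm. A picture is of the moment at which its call begins. There is no depth.
- close_job(): hands the job in; it is judged then, once.
The state is a dict: "time_s": time; "joint_positions": joint angles; "dq": joint speeds; "tau": joint torques, N m; "tool_pos": TCP position; "ee_rot": TCP orientation; "contact_force": force on the tool from outside, world axes, zero at the start; "wrist_torque": the same for the moment, N m; "gripper_width": finger opening in m; "finger_force": force on a finger pad.
Only numpy, scipy, OpenCV 4.12 (cv2) and the standard library are available. Lean on these libraries where they do the work, as an engineer would, in place of code of your own. Each camera call takes 0.05 s, during which the arm holds its last target. There are 200 camera calls.

## Task

Take the washed drip cover from the draining mat and refit it in the recess of the coffee machine's drip tray, pull tab towards the machine's front: the tray has some side play, so look or feel for where it sits, slip the cover's rear edge under the lip, push it gently back against the spring clip and lower the front until it lies flat and square, fully home. Do not force it, do not disturb the mug, the tin or the bowl, and let go at the end.

Things in the scene. Friction and masses are not known exactly. Their poses are not given: they have to be found in the camera images.
- coffee_machine: Mint-green one-cup coffee machine, fixed. Origin on the worktop below the middle of the recess; x points from its open front to its rear column, z up. Base 188 mm wide in y, x -65 to 190, 30 mm high round the tray, 40 mm behind. Round column of 45 mm radius centred at x 130, up to 316 mm. Brew head above the recess.
- recess (a point): Mid position of the tray's recess at its floor, 22 mm above the worktop, axes as the machine. The grey drip tray stands up to 9 mm to either side (y) of this; that is not reported. It is stiff to shift (30 N). Recess 134 mm wide in y; its front rim (x -60 to -48) and 8 mm wide side rims rise 8 mm above the floor. The seated cover's origin has x, z as this point.
- lip_edge (a point): Middle of the front lower edge of the rear lip, 40 mm behind the recess point, axes as the machine. The lip roofs the rear of the recess from here back; its underside is 12 mm and its top 18 mm above the recess floor.
- clip (a joint): Orange spring strip under the lip, 1 to 8 mm above the floor. 0 = at rest, its face 45 mm behind the recess point; grows in m as it is pushed back, to 0.009 at a hard stop. 3 N at first, then 1 N more per mm. The cover goes down only with the clip pushed back over 3 mm; it then holds the cover forward against the front rim, reading about 0.003.
- cover: Steel drip cover, plate 96 mm (x) by 130 mm (y) by 8 mm thick, with dark slots, about 0.2 kg, loose, lying on the mat with the tab up. Origin: centre of its underside; z up; x points from the tab end to the plain rear edge, which goes under the lip.
- tab (a point): Grip point on the black upright pull tab of the cover: 28 mm towards the front (-x) of the cover's centre and 33 mm above its underside. The tab is 12 mm thick in y, 40 mm long in x (to the plate's front edge), and rises 34 mm above the plate to 42 mm above the underside.
- mat: Grey draining mat 200 by 240 mm, 6 mm thick, fixed; origin at the centre of its underside.
- mug: White mug, 80 mm across, 92 mm high, handle at its +y; bystander. Origin: centre of its underside.
- coffee_tin: Red tin, 84 mm across, 130 mm high; bystander. Origin: centre of its underside.
- sugar_bowl: Blue bowl, 100 mm across, 55 mm high; bystander. Origin: centre of its underside.
- head_front (a point): Lower front edge of the brew head, 170 mm above the worktop and 30 mm in front of the recess point. The head (80 mm wide, 110 mm high) runs from here back over the recess, so an upright gripper on the tab does not fit below it: come in from the front, leaning 35 to 45 degrees.
Mind the look-alikes: they are no part of the job. Of the things that look like the cover, the middle-sized one is meant.

How it is judged:
By the outcome, as a careful person would: the job done as asked, in the order asked, and still so for the second after the job is handed in, with the robot touching nothing.
It also fails if it takes over 58 s, if anything falls off the work surface, if the arm or the gripper's body presses on something with over 40 N, if the wrist force passes 120 N, or if a joint passes its speed limit or range.

## Working session

There is one attempt and no reset: what is moved stays moved. The work goes in short steps, Python scripts to look and compute and a tool call to move; the robot and the scene stay as the last step left them, time stands still between calls to the robot, and variables do not carry over. Pictures are saved under pics/ and viewed, at most 10 in all, crops included, and the job is handed in when it is done.

Besides the shell and the picture viewer there is one more tool, called after ">>>" as name(argument=value, ...) on one line, values as JSON. apply_moves: Moves the arm, as the interface text tells. Its arguments: {"type":"object","properties":{"deltas":{"type":"array","items":{"type":"number"}}},"required":["deltas"]}

```bash
mkdir -p pics; ls; python3 - <<'E'
from rig import *
import cv2,numpy as np
s=get_state();print(s)
for n in("scene","top"):
    d=snapshot(n);cv2.imwrite(f"pics/{n}0.png",d["image"][:,:,::-1]);print(n,d["fx"],d["fy"],d["cx"],d["cy"],d["D"],np.round(d["view"],4).tolist())
E
```

```text
pics
{'time_s': 0.0, 'joint_positions': array([ 1.61758432e+00,  2.55795337e-01,  1.06984418e-01, -4.85737205e-04,
       -1.42392502e+00, -2.84606453e-01]), 'dq': array([-0.00078964, -0.00045763,  0.00044077, -0.00053578, -0.0004178 ,
        0.00155276]), 'tau': array([ 1.65085185e-04, -3.86634350e+01,  2.37941337e+01,  5.36505461e+00,
       -6.14623088e-03,  6.69157359e-06]), 'tool_pos': array([0.1294184 , 0.53418024, 0.30296054]), 'ee_rot': array([ 9.92933884e-01, -1.18664672e-01, -7.69690535e-05,  9.96146126e-04]), 'contact_force': array([ 0.373886  , -0.5303474 ,  0.19299492]), 'wrist_torque': array([0.02474245, 0.01659808, 0.02926866]), 'finger_force': 0.0, 'gripper_width': 0.08561634011006168}
scene 439.35125546133247 439.35125546133247 326.32898601895545 243.6088350569352 [-0.02330514  0.          0.          0.          0.        ] [[0.8576, 0.5143, -0.01, -0.5185], [0.3581, -0.6109, -0.7061, -0.0126], [-0.3693, 0.602, -0.708, 1.2408], [0.0, 0.0, 0.0, 1.0]]
top 501.094203991871 501.094203991871 314.9515503415617 235.1533205810281 [-0.12546015  0.          0.          0.          0.        ] [[-0.1055, -0.9944, 0.0062, 0.1748], [-0.9733, 0.1019, -0.2058, 0.5513], [0.204, -0.0278, -0.9786, 1.0761], [0.0, 0.0, 0.0, 1.0]]
```

View pics/scene0.png

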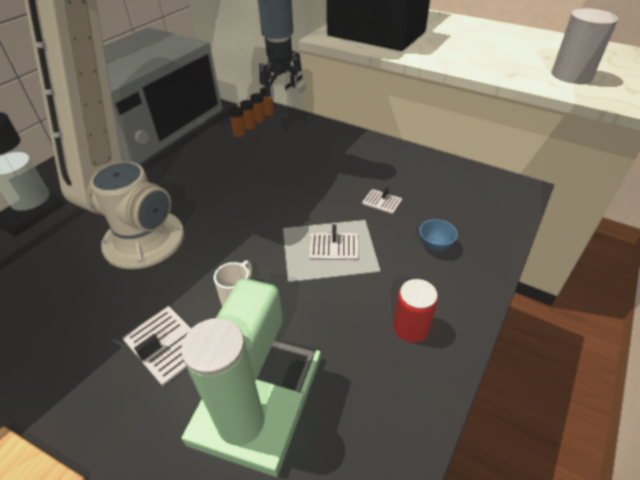

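View pics/top0.png

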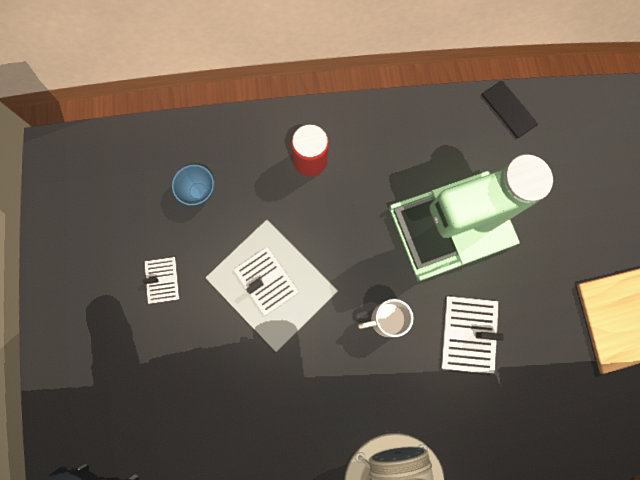

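The top view shows the target cover on the mat at about (266,281), between a smaller look-alike (161,280) and a larger one (470,335). The machine's open front faces left, with the tray at about (425,235). Next I'll enlarge both areas.

```bash
python3 - <<'E'
import cv2,numpy as np
a=cv2.imread("pics/top0.png")
c1=cv2.resize(a[235:325,220:310],None,fx=6,fy=6,interpolation=cv2.INTER_CUBIC)
c2=cv2.resize(a[160:290,380:540],None,fx=5,fy=5,interpolation=cv2.INTER_CUBIC)
cv2.imwrite("pics/c1.png",c1);cv2.imwrite("pics/c2.png",np.clip(c2*1.6,0,255).astype('u1'))
E
```

```text
(no output)
```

View pics/c1.png

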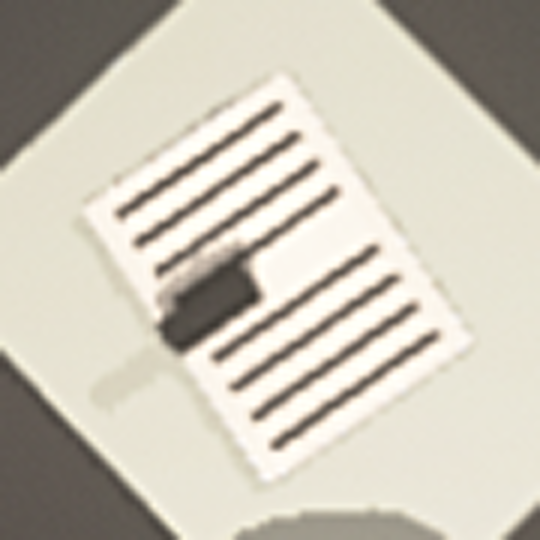

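View pics/c2.png

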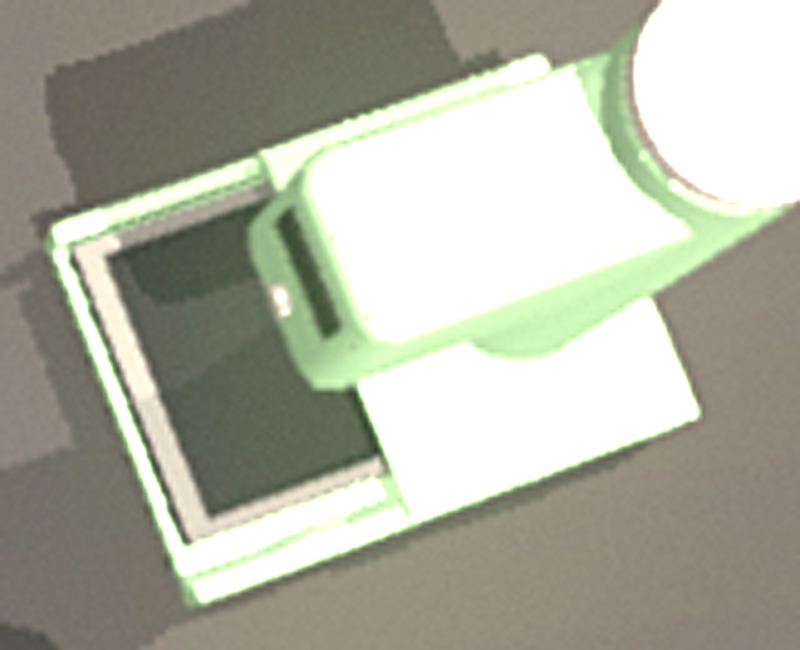

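The cover's corners (6x crop) are at (285,70), (85,207), (265,485) and (472,340), with the tab on the lower-left edge. In the tray crop (5x), the inner front corners are at (108,255) and (207,517), and the base corners at (50,235), (197,603) and (700,412). The tray sits off to the upper side.

```bash
cat > h.py <<'E'
import numpy as np,cv2
CAL={}
def load():
    import pickle,os
    if not os.path.exists('cal.pkl'):
        from rig import snapshot
        c={}
        for n in("scene","top"):
            d=snapshot(n);d.pop("image");c[n]=d
        pickle.dump(c,open('cal.pkl','wb'))
    return pickle.load(open('cal.pkl','rb'))
C=load()
def K(d):return np.array([[d["fx"],0,d["cx"]],[0,d["fy"],d["cy"]],[0,0,1.]])
def world(n,px,z):
    d=C[n];V=np.array(d["view"]);R,t=V[:3,:3],V[:3,3]
    u=cv2.undistortPoints(np.array(px,float).reshape(-1,1,2),K(d),np.array(d["D"],float)).reshape(-1,2)
    o=-R.T@t;r=np.c_[u,np.ones(len(u))]@R
    z=np.broadcast_to(z,len(u));return o+r*((z-o[2])/r[:,2])[:,None]
def proj(n,P):
    d=C[n];V=np.array(d["view"])
    return cv2.projectPoints(np.array(P,float).reshape(-1,1,3),cv2.Rodrigues(V[:3,:3])[0],V[:3,3],K(d),np.array(d["D"],float))[0].reshape(-1,2)
E
python3 - <<'E'
from h import *
np.set_printoptions(precision=4,suppress=True)
V=np.array(C["top"]["view"]);print("cam",-V[:3,:3].T@V[:3,3])
c=np.array([(285,70),(85,207),(265,485),(472,340)])/6+[220,235]-.4
w=world("top",c,.014);print(w)
print("sides",[np.linalg.norm(w[i]-w[(i+1)%4]) for i in range(4)])
ctr=w.mean(0);xa=(w[0]-w[1]+w[3]-w[2]);ya=w[0]-w[3]+w[1]-w[2]
print("cover",ctr,np.degrees(np.arctan2(xa[1],xa[0])),np.degrees(np.arctan2(ya[1],ya[0]))-90)
m=np.array([(50,235),(197,603),(700,412),(410,515),(75,247),(195,540),(108,255),(207,517)])/5+[380,160]-.4
W=world("top",m,[.03,.03,.04,.04,.03,.03,.03,.03]);print(W)
def r(a,b):
    v=W[b]-W[a];return np.linalg.norm(v),np.degrees(np.arctan2(v[1],v[0]))
print(r(0,1),r(1,2),r(3,2),r(4,5),r(6,7))
E
```

```text
cam [0.3355 0.1475 1.1654]
[[0.5608 0.2289 0.014 ]
 [0.5151 0.3108 0.014 ]
 [0.4017 0.2507 0.014 ]
 [0.4485 0.1669 0.014 ]]
sides [np.float64(0.09375407290983921), np.float64(0.12837254485902838), np.float64(0.09600030942255398), np.float64(0.12828334587501863)]
cover [0.4815 0.2393 0.014 ] -60.80744783930313 -61.55793809480526
[[ 0.6222 -0.0667  0.03  ]
 [ 0.4425 -0.1106  0.03  ]
 [ 0.5038 -0.3602  0.04  ]
 [ 0.4709 -0.213   0.04  ]
 [ 0.6152 -0.0777  0.03  ]
 [ 0.4715 -0.1139  0.03  ]
 [ 0.6097 -0.0927  0.03  ]
 [ 0.4815 -0.121   0.03  ]]
(np.float64(0.18492916538035262), np.float64(-166.26742307574025)) (np.float64(0.2571827458686246), np.float64(-76.21381643358356)) (np.float64(0.1508494470707012), np.float64(-77.39700659706597)) (np.float64(0.14819324195865644), np.float64(-165.86095056018044)) (np.float64(0.13135203612274227), np.float64(-167.5568969678567))
```

```bash
cat >> h.py <<'E'
from scipy.spatial.transform import Rotation as Rn
def toolR(yaw,lean,pitch=0):
    """tool with y=-machine y, z leaning to the machine/cover +x; yaw of x axis, rad"""
    L=lean-pitch;mx=np.array([np.cos(yaw),np.sin(yaw),0]);my=np.array([-mx[1],mx[0],0]);zz=np.array([0,0,1.])
    return np.c_[np.cos(L)*mx+np.sin(L)*zz,-my,np.sin(L)*mx-np.cos(L)*zz]
def delta(s,R,grasp):
    """row from measured pose to tool rot R with grasp point at grasp"""
    R0=Rn.from_quat(s["ee_rot"]).as_matrix();p=np.array(grasp)-.054*R[:,2]
    return np.round(np.r_[Rn.from_matrix(R0.T@R).as_rotvec(),R0.T@(p-s["tool_pos"])],4)
def gp(s):
    R0=Rn.from_quat(s["ee_rot"]).as_matrix();return s["tool_pos"]+.054*R0[:,2],R0
E
python3 - <<'E'
from h import *
from rig import get_state
from scipy.optimize import least_squares
np.set_printoptions(precision=4,suppress=True)
m=np.array([(50,235),(197,603),(700,412),(75,247),(195,540),(108,255),(207,517)])/5+[380,160]-.4
def pts(q):
    x,y,t,d=q
    L=np.array([(-65,94,30),(-65,-94,30),(190,-94,40),(-60,75+d,30),(-60,d-75,30),(-48,67+d,30),(-48,d-67,30)])/1000
    return np.c_[x+np.cos(t)*L[:,0]-np.sin(t)*L[:,1],y+np.sin(t)*L[:,0]+np.cos(t)*L[:,1],L[:,2]]
r=least_squares(lambda q:(proj("top",pts(q))-m).ravel(),[.53,-.15,-1.33,0])
print(r.x,np.degrees(r.x[2]),r.fun.reshape(-1,2))
yaw=np.radians(-61.2);c=np.array([.4815,.2393,.006]);mx=np.array([np.cos(yaw),np.sin(yaw),0])
print("tab top px crop",(proj("top",[c-.028*mx+[0,0,.042]])-[220,235])*6)
g=c-.028*mx+[0,0,.033];R=toolR(yaw,np.radians(42))
s=get_state();print(g,delta(s,R,g-.09*R[:,2]))
E
```

```text
[ 0.5491 -0.1542 -1.3308  8.058 ] -76.24925675867733 [[ 0.6919 -1.2231]
 [ 1.22   -0.0567]
 [ 0.4374  0.2945]
 [-0.6357 -0.078 ]
 [-0.7551  0.803 ]
 [-1.2768 -0.2322]
 [ 0.3255  0.4092]]
tab top px crop [[203.2537 303.5617]]
[0.468  0.2638 0.039 ] [-0.303   0.6892  0.7923  0.3277  0.1118  0.1575]
```

>>> apply_moves(deltas=[-0.303, 0.689, 0.792, 0.328, 0.112, 0.157, 0.06, -0.303, 0.689, 0.792, 0.328, 0.112, 0.157, 0.06, -0.303, 0.689, 0.792, 0.328, 0.112, 0.157, 0.06, -0.303, 0.689, 0.792, 0.328, 0.112, 0.157, 0.06, -0.303, 0.689, 0.792, 0.328, 0.112, 0.157, 0.06, -0.303, 0.689, 0.792, 0.328, 0.112, 0.157, 0.06, -0.303, 0.689, 0.792, 0.328, 0.112, 0.157, 0.06, -0.303, 0.689, 0.792, 0.328, 0.112, 0.157, 0.06, -0.303, 0.689, 0.792, 0.328, 0.112, 0.157, 0.06, -0.303, 0.689, 0.792, 0.328, 0.112, 0.157, 0.06, -0.303, 0.689, 0.792, 0.328, 0.112, 0.157, 0.06, -0.303, 0.689, 0.792, 0.328, 0.112, 0.157, 0.06])

```text
time_s: 1.2
tool_pos: [0.4221, 0.3485, 0.1469]
ee_rot: [0.804, -0.475, 0.308, 0.182]
contact_force: [-0.1, 0.3, -0.0]
gripper_width: 0.0601
finger_force: 0.0
```

```bash
python3 - <<'E'
from h import *
from rig import *
np.set_printoptions(precision=4,suppress=True)
yaw=np.radians(-61.2);g=[.468,.2638,.039];R=toolR(yaw,np.radians(42))
s=get_state();print(s["joint_positions"],s["gripper_width"],gp(s)[0],delta(s,R,g))
a=snapshot("scene")["image"][:,:,::-1];cv2.imwrite("pics/s1.png",cv2.resize(a[150:310,230:430],None,fx=4,fy=4,interpolation=cv2.INTER_CUBIC)[:600])
E
```

```text
[ 1.2224  0.5326 -0.2752  0.5436 -1.3351 -1.007 ] 0.06008708724366791 [0.4395 0.3169 0.1068] [-0.0006  0.0012  0.     -0.0005  0.0006  0.0907]
```

View pics/s1.png

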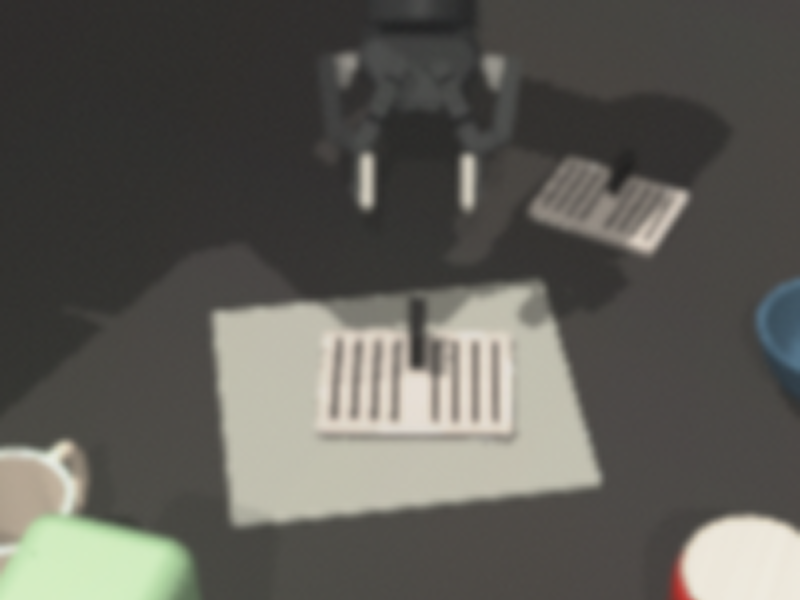

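The open fingers (367 and 467) straddle the tab (417) squarely. I'll advance and close.

>>> apply_moves(deltas=[0, 0, 0, 0, 0, 0.03, 0.06, 0, 0, 0, 0, 0, 0.055, 0.06, 0, 0, 0, 0, 0, 0.075, 0.06, 0, 0, 0, 0, 0, 0.09, 0.06, 0, 0, 0, 0, 0, 0.09, 0.06, 0, 0, 0, 0, 0, 0.09, 0.0, 0, 0, 0, 0, 0, 0.09, 0.0, 0, 0, 0, 0, 0, 0.09, 0.0, 0, 0, 0, 0, 0, 0.09, 0.0, 0, 0, 0, 0, 0, 0.09, 0.0, 0, 0, 0, 0, 0, 0.09, 0.0, 0, 0, 0, 0, 0, 0.09, 0.0])

```text
time_s: 2.25
tool_pos: [0.4512, 0.297, 0.081]
ee_rot: [0.804, -0.475, 0.309, 0.181]
contact_force: [-2.9, 2.4, 6.6]
gripper_width: 0.0109
finger_force: 59.6
```

```bash
python3 - <<'E'
from h import *
from rig import *
np.set_printoptions(precision=4,suppress=True)
s=get_state();print(s["joint_positions"],gp(s)[0],s["contact_force"],s["wrist_torque"],s["finger_force"],s["gripper_width"])
M=np.array([.5491,-.1542,.022]);t=-1.3308
mx=np.array([np.cos(t),np.sin(t),0]);my=np.array([-mx[1],mx[0],0])
# hover: cover centre 100mm in front, pitch 10deg, tab above
print("lift row (world up .12):",gp(s)[1].T@[0,0,.12])
E
```

```text
[ 1.1289  0.572  -0.4358  0.6421 -1.1354 -1.0758] [0.4687 0.2654 0.0408] [-2.9499  2.3631  6.5636] [ 1.2379  1.2418 -0.2701] 59.59879696369171 0.010870747629057445
lift row (world up .12): [ 0.0802 -0.0003 -0.0893]
```

```bash
cat >> h.py <<'E'
M=np.array([.5491,-.1542,.022]);T=-1.3308;D=.008
def cov(pos,yaw,pitch):
    A=np.eye(4);A[:3,:3]=(Rn.from_euler('z',yaw)*Rn.from_euler('y',pitch)).as_matrix();A[:3,3]=pos;return A
def tool(s):
    A=np.eye(4);A[:3,:3]=Rn.from_quat(s["ee_rot"]).as_matrix();A[:3,3]=s["tool_pos"];return A
def rel(A,B):
    X=np.linalg.inv(A)@B;return np.round(np.r_[Rn.from_matrix(X[:3,:3]).as_rotvec(),X[:3,3]],4)
def mach(u,v,w,pitch,yaw=0.):
    "cover pose from the machine-frame rear-bottom-edge middle (m, deg)"
    Rz=Rn.from_euler('z',T).as_matrix();A=cov(M+Rz@[u,v,w],T+np.radians(yaw),np.radians(pitch))
    A[:3,3]-=.048*A[:3,0];return A
E
python3 - <<'E'
from h import *
from rig import *
np.set_printoptions(precision=4,suppress=True)
s=get_state();G=np.linalg.inv(tool(s))@cov([.4815,.2393,.006],np.radians(-61.2),0);np.save("G.npy",G);print(G)
Gi=np.linalg.inv(G)
print("pre",rel(tool(s),mach(-.07,D,.10,10)@Gi))
print(world("top",[[393,312],[360,325]],.092))
E
```

```text
[[ 0.7442 -0.0004  0.6679 -0.0016]
 [ 0.0018 -1.     -0.0026  0.0015]
 [ 0.6679  0.0032 -0.7442  0.0993]
 [ 0.      0.      0.      1.    ]]
pre [-0.158  -0.1728  0.2108  0.3     0.0791  0.0882]
[[ 0.3752 -0.031   0.092 ]
 [ 0.3556  0.0426  0.092 ]]
```

>>> apply_moves(deltas=[0, 0, 0, 0.008, 0, -0.009, 0.0, 0, 0, 0, 0.02, 0, -0.022, 0.0, 0, 0, 0, 0.036, 0, -0.04, 0.0, 0, 0, 0, 0.052, 0, -0.058, 0.0, 0, 0, 0, 0.068, 0, -0.076, 0.0, 0, 0, 0, 0.08, 0, -0.089, 0.0, 0, 0, 0, 0.08, 0, -0.089, 0.0, 0, 0, 0, 0.08, 0, -0.089, 0.0])

```text
time_s: 2.92
tool_pos: [0.4507, 0.2957, 0.2002]
ee_rot: [0.804, -0.476, 0.308, 0.181]
contact_force: [0.2, 0.1, -2.9]
gripper_width: 0.0113
finger_force: 58.7
```

```bash
python3 - <<'E'
from h import *
from rig import *
np.set_printoptions(precision=4,suppress=True)
s=get_state();G=np.load("G.npy")
print("pre",rel(tool(s),mach(-.07,D,.10,10)@np.linalg.inv(G)))
E
```

```text
pre [-0.1559 -0.1713  0.2099  0.22    0.0778  0.1762]
```

>>> apply_moves(deltas=[-0.008, -0.009, 0.01, 0.011, 0.004, 0.009, 0, -0.023, -0.026, 0.031, 0.033, 0.012, 0.026, 0, -0.043, -0.047, 0.058, 0.061, 0.021, 0.048, 0, -0.065, -0.072, 0.088, 0.092, 0.033, 0.074, 0, -0.087, -0.096, 0.118, 0.123, 0.044, 0.099, 0, -0.109, -0.12, 0.147, 0.154, 0.054, 0.123, 0, -0.13, -0.142, 0.174, 0.183, 0.065, 0.146, 0, -0.145, -0.159, 0.195, 0.204, 0.072, 0.164, 0, -0.156, -0.171, 0.21, 0.22, 0.078, 0.176, 0, -0.156, -0.171, 0.21, 0.22, 0.078, 0.176, 0, -0.156, -0.171, 0.21, 0.22, 0.078, 0.176, 0, -0.156, -0.171, 0.21, 0.22, 0.078, 0.176, 0])

```text
time_s: 3.92
tool_pos: [0.5175, 0.0112, 0.2147]
ee_rot: [0.756, -0.593, 0.218, 0.17]
contact_force: [-1.0, -0.0, -2.9]
gripper_width: 0.0112
finger_force: 58.6
```

```bash
python3 - <<'E'
from h import *
from rig import *
np.set_printoptions(precision=4,suppress=True)
s=get_state();G=np.load("G.npy");Gi=np.linalg.inv(G)
print(s["joint_positions"],s["contact_force"],"left",rel(tool(s),mach(-.07,D,.10,10)@Gi))
C_=tool(s)@G
P=[(C_@[.048,y,.008,1])[:3] for y in(.065,-.065)]+[(C_@[-.048,y,.008,1])[:3] for y in(.065,-.065)]
pp=proj("top",P);print(pp)
a=np.ascontiguousarray(snapshot("top")["image"][:,:,::-1])
o=np.array([310,160]);b=cv2.resize(a[160:300,310:470],None,fx=5,fy=4.28,interpolation=cv2.INTER_CUBIC) if 0 else cv2.resize(a[160:280,310:470],None,fx=5,fy=5,interpolation=cv2.INTER_CUBIC)
b=np.clip(b*1.4,0,255).astype('u1')
for q in pp: cv2.circle(b,tuple(int(k) for k in (q-o+.4)*5),3,(0,0,255),1)
cv2.imwrite("pics/t2.png",b)
E
```

```text
[ 0.5796  0.2496 -0.4488  0.5815 -1.1485 -0.6572] [-0.9876 -0.0223 -2.8653] left [ 0.0024 -0.0031  0.001   0.0002 -0.0006 -0.0008]
[[399.7288 202.9129]
 [422.4762 259.0102]
 [359.5266 215.3417]
 [381.9622 273.1634]]
```

View pics/t2.png

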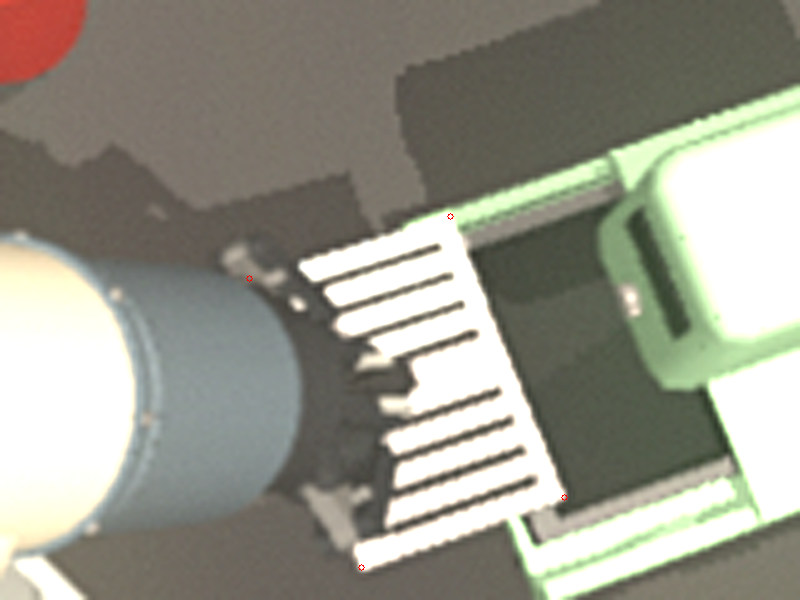

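The cover's predicted rear corners (450,216) and (565,497) match the picture, and it's square to the tray. Next I'll go in above the recess.

```bash
cat > st.py <<'E'
from h import *
from rig import *
import sys
np.set_printoptions(precision=4,suppress=True)
s=get_state();G=np.load("G.npy");Gi=np.linalg.inv(G)
C_=tool(s)@G;Rz=Rn.from_euler('z',T).as_matrix()
rb=Rz.T@((C_@[.048,0,0,1])[:3]-M)
e=(Rn.from_euler('z',-T)*Rn.from_matrix(C_[:3,:3])).as_euler('ZYX',degrees=True)
print("t",round(s["time_s"],2),"rear u,v,w mm",rb*1e3,"yaw,pitch,roll",e,"F mach",Rz.T@s["contact_force"],"Tq",Rz.T@s["wrist_torque"])
for a in sys.argv[1:]:
    q=[float(k) for k in a.split(",")];print(a,rel(tool(s),mach(*[k/1e3 for k in q[:3]],*q[3:])@Gi))
E
python3 st.py 20,8,25,8
```

```text
t 3.97 rear u,v,w mm [-69.9533   7.5558  99.7439] yaw,pitch,roll [ 0.0199  9.8225 -0.1295] F mach [-0.4614 -0.5837 -3.4184] Tq [0.0094 1.9905 0.0462]
20,8,25,8 [ 0.0015  0.0318  0.0017  0.0324 -0.0001  0.1123]
```

>>> apply_moves(deltas=[0, 0.003, 0, 0.003, 0, 0.01, 0, 0, 0.007, 0, 0.007, 0, 0.025, 0, 0, 0.012, 0, 0.013, 0, 0.044, 0, 0, 0.019, 0, 0.019, 0, 0.065, 0, 0.001, 0.024, 0.001, 0.025, 0, 0.086, 0, 0.001, 0.029, 0.001, 0.03, 0, 0.102, 0, 0.001, 0.032, 0.001, 0.032, 0, 0.112, 0, 0.001, 0.032, 0.001, 0.032, 0, 0.112, 0, 0.001, 0.032, 0.001, 0.032, 0, 0.112, 0, 0.001, 0.032, 0.001, 0.032, 0, 0.112, 0])

```text
time_s: 4.8
tool_pos: [0.5396, -0.0716, 0.1384]
ee_rot: [0.753, -0.59, 0.231, 0.178]
contact_force: [-0.1, -0.2, -2.7]
gripper_width: 0.011
finger_force: 58.6
```

```bash
python3 st.py 22,8,12,8 22,8,2,8; python3 - <<'E'
from h import *
from rig import *
a=snapshot("top")["image"][:,:,::-1]
b=cv2.resize(a[175:285,380:480],None,fx=6,fy=5.45,interpolation=cv2.INTER_CUBIC) if 0 else cv2.resize(a[180:280,370:480],None,fx=6,fy=6,interpolation=cv2.INTER_CUBIC)
b=np.clip(b*1.4,0,255).astype('u1');cv2.imwrite("pics/t3.png",b)
E
```

```text
t 4.8 rear u,v,w mm [19.0976  9.5146 26.3607] yaw,pitch,roll [0.0854 8.0072 0.1213] F mach [ 0.1699 -0.1605 -2.6961] Tq [0.0198 2.0847 0.0368]
22,8,12,8 [-0.0024  0.0001 -0.0002 -0.0056  0.0013  0.0135]
22,8,2,8 [-0.0024  0.0001 -0.0002 -0.0112  0.0013  0.0218]
```

View pics/t3.png

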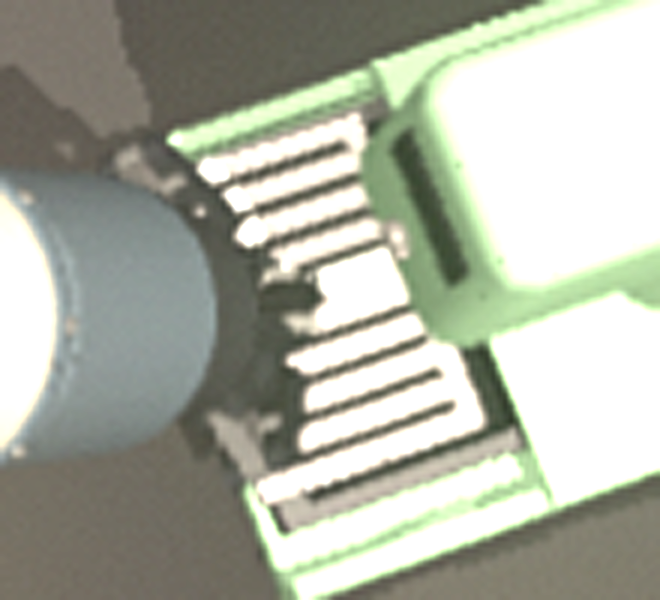

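The cover is over the recess. The lower rim's inner edge runs from about (320,498) to (515,428), and the cover's lower rear corner is at about (487,425). The upper grey rim runs next to the corner at (360,113). I'll check the lateral fit with numbers.

```bash
python3 - <<'E'
from h import *
np.set_printoptions(precision=4,suppress=True)
Rz=Rn.from_euler('z',T).as_matrix()
def f(px,z): return (world("top",np.array(px)/6+[370,180]-.4,z)-M)@Rz*1e3
print("cover corners",f([(487,425),(360,113),(262,500),(197,160)],[.056,.056,.066,.066]))
print("rim low inner, outer",f([(320,498),(515,428),(285,530),(520,445)],.03))
# rim from first picture
def g(px,z): return (world("top",np.array(px)/5+[380,160]-.4,z)-M)@Rz*1e3
print("c2 low inner/outer",g([(207,517),(380,458),(195,540),(383,475)],.03)); print("c2 up outer/inner",g([(75,247),(265,183),(108,255),(265,203)],.03))
E
```

```text
cover corners [[ 20.3401 -56.2512  34.    ]
 [ 21.424   73.5029  34.    ]
 [-74.0749 -54.1837  44.    ]
 [-48.3077  75.4127  44.    ]]
rim low inner, outer [[-43.7442 -58.4751   8.    ]
 [ 38.8497 -59.2488   8.    ]
 [-61.2086 -65.3404   8.    ]
 [ 38.0945 -66.0911   8.    ]]
c2 low inner/outer [[-48.3429 -57.8002   8.    ]
 [ 38.9759 -59.9647   8.    ]
 [-57.6349 -65.8144   8.    ]
 [ 37.1762 -67.8488   8.    ]]
c2 up outer/inner [[-58.6391  82.3755   8.    ]
 [ 38.9504  81.0917   8.    ]
 [-45.3453  73.5176   8.    ]
 [ 35.1115  71.9797   8.    ]]
```

>>> apply_moves(deltas=[-0.001, 0, 0, -0.002, 0.0005, 0.004, 0, -0.002, 0, 0, -0.004, 0.001, 0.009, 0, -0.002, 0, 0, -0.0056, 0.0013, 0.0135, 0, -0.002, 0, 0, -0.007, 0.0013, 0.0156, 0, -0.002, 0, 0, -0.0084, 0.0013, 0.0177, 0, -0.002, 0, 0, -0.0098, 0.0013, 0.0198, 0, -0.002, 0, 0, -0.0112, 0.0013, 0.0218, 0, -0.002, 0, 0, -0.0112, 0.0013, 0.0218, 0, -0.002, 0, 0, -0.0112, 0.0013, 0.0218, 0])

```text
time_s: 5.6
tool_pos: [0.5385, -0.0755, 0.1134]
ee_rot: [0.752, -0.591, 0.23, 0.179]
contact_force: [-0.4, 0.5, -2.1]
gripper_width: 0.0107
finger_force: 58.8
```

```bash
python3 st.py 22,8,0,8 42,8,1,8
```

```text
t 5.6 rear u,v,w mm [22.6586  7.0383  1.3763] yaw,pitch,roll [-0.0718  8.0015 -0.0569] F mach [-0.5414 -0.2682 -2.05  ] Tq [-0.0727  2.1069 -0.0148]
22,8,0,8 [ 0.0014  0.     -0.0004 -0.0013 -0.0008  0.0008]
42,8,1,8 [ 0.0014  0.     -0.0004  0.0158 -0.0008  0.0111]
```

>>> apply_moves(deltas=[0, 0, 0, -0.0006, -0.0003, 0.0008, 0, 0, 0, 0, -0.0011, -0.0003, 0.0017, 0, 0, 0, 0, -0.0011, -0.0003, 0.0017, 0, 0, 0, 0, -0.0011, -0.0003, 0.0017, 0])

```text
time_s: 5.93
tool_pos: [0.5391, -0.0754, 0.1118]
ee_rot: [0.752, -0.591, 0.23, 0.179]
contact_force: [0.5, 0.2, -0.4]
gripper_width: 0.0112
finger_force: 59.0
```

```bash
python3 st.py 42,7.5,1,8
```

```text
t 5.93 rear u,v,w mm [22.6786  7.7299 -0.1976] yaw,pitch,roll [-0.0477  7.9861 -0.0142] F mach [-0.0321  0.5574 -0.3783] Tq [-0.0707  1.6226  0.0099]
42,7.5,1,8 [ 0.0006 -0.0002 -0.0005  0.0167  0.0003  0.0098]
```

>>> apply_moves(deltas=[0, 0, 0, 0.002, 0, -0.0001, 0, 0, 0, 0, 0.005, 0, 0.002, 0, 0, 0, 0, 0.009, 0, 0.0045, 0, 0, 0, 0, 0.0125, 0, 0.007, 0, 0, 0, 0, 0.015, 0, 0.0087, 0, 0, 0, 0, 0.0167, 0.0003, 0.0098, 0, 0, 0, 0, 0.0167, 0.0003, 0.0098, 0, 0, 0, 0, 0.0167, 0.0003, 0.0098, 0])

```text
time_s: 6.6
tool_pos: [0.5431, -0.0945, 0.1125]
ee_rot: [0.752, -0.591, 0.23, 0.179]
contact_force: [0.7, 0.2, -1.0]
gripper_width: 0.0112
finger_force: 58.8
```

```bash
python3 st.py 46,7.5,1,8 49,7.5,1,8
```

```text
t 6.6 rear u,v,w mm [42.1903  6.8986  0.5529] yaw,pitch,roll [-0.0937  8.0058 -0.0517] F mach [-0.0302  0.7517 -0.9502] Tq [-0.0206  2.1024  0.0227]
46,7.5,1,8 [ 0.0016  0.0001 -0.0008  0.0034 -0.0004  0.0018]
49,7.5,1,8 [ 0.0016  0.0001 -0.0008  0.0059 -0.0004  0.0034]
```

>>> apply_moves(deltas=[0, 0, 0, 0.001, 0, 0.0005, 0, 0, 0, 0, 0.002, 0, 0.001, 0, 0, 0, 0, 0.003, 0, 0.0016, 0, 0, 0, 0, 0.004, 0, 0.0022, 0, 0, 0, 0, 0.005, 0, 0.0028, 0, 0, 0, 0, 0.0059, 0, 0.0034, 0, 0, 0, 0, 0.0059, 0, 0.0034, 0, 0, 0, 0, 0.0059, 0, 0.0034, 0])

```text
time_s: 7.27
tool_pos: [0.5448, -0.1003, 0.1129]
ee_rot: [0.753, -0.591, 0.23, 0.179]
contact_force: [-3.2, 6.3, -0.4]
gripper_width: 0.0113
finger_force: 59.6
```

```bash
python3 st.py 51,7.5,1,8
```

```text
t 7.27 rear u,v,w mm [48.1072  7.3823  0.8043] yaw,pitch,roll [-0.0308  8.0668 -0.0065] F mach [-6.9206 -1.5716 -0.3511] Tq [-0.5354  4.0879 -0.46  ]
51,7.5,1,8 [ 0.0004  0.0012 -0.0004  0.0024 -0.0001  0.0015]
```

>>> apply_moves(deltas=[0, 0, 0, 0.0006, 0, 0.0004, 0, 0, 0, 0, 0.0012, 0, 0.0008, 0, 0, 0, 0, 0.0018, 0, 0.001, 0, 0, 0, 0, 0.0018, 0, 0.001, 0, 0, 0, 0, 0.0018, 0, 0.001, 0])

```text
time_s: 7.68
tool_pos: [0.5452, -0.102, 0.113]
ee_rot: [0.753, -0.591, 0.23, 0.178]
contact_force: [-4.7, 8.1, -0.3]
gripper_width: 0.011
finger_force: 59.7
```

```bash
python3 st.py 50,7.5,0.5,6 50,7.5,0.3,4 50,7.5,0.1,2 50,7.5,0,0
```

```text
t 7.68 rear u,v,w mm [49.8956  7.4079  0.8428] yaw,pitch,roll [-0.0162  8.0875 -0.0014] F mach [-8.9588 -2.6597 -0.3079] Tq [-0.6912  4.5675 -0.6536]
50,7.5,0.5,6 [ 0.0002  0.0364 -0.0003 -0.0049 -0.0001  0.0017]
50,7.5,0.3,4 [ 0.0002  0.0713 -0.0004 -0.0095 -0.      0.0033]
50,7.5,0.1,2 [ 0.0002  0.1062 -0.0005 -0.0141 -0.      0.005 ]
50,7.5,0,0 [ 0.0003  0.1412 -0.0007 -0.0185 -0.      0.0069]
```

>>> apply_moves(deltas=[0, 0.009, 0, -0.0012, 0.0003, 0.0004, 0, 0, 0.018, 0, -0.0024, 0.0006, 0.0008, 0, 0, 0.027, 0, -0.0036, 0.001, 0.0013, 0, 0, 0.036, 0, -0.0049, 0.001, 0.0017, 0, 0, 0.048, 0, -0.0064, 0.001, 0.0022, 0, 0, 0.06, 0, -0.008, 0.001, 0.0028, 0, 0, 0.071, 0, -0.0095, 0.001, 0.0033, 0, 0, 0.071, 0, -0.0095, 0.001, 0.0033, 0])

```text
time_s: 8.35
tool_pos: [0.5435, -0.0959, 0.1052]
ee_rot: [0.744, -0.583, 0.257, 0.199]
contact_force: [-3.1, 8.6, 2.8]
gripper_width: 0.0111
finger_force: 59.9
```

```bash
python3 st.py 50,7,0.2,2 50,7,0,0
```

```text
t 8.35 rear u,v,w mm [49.796   7.3932  0.5976] yaw,pitch,roll [0.0783 3.9479 0.029 ] F mach [-9.1369 -0.9923  2.7511] Tq [-0.4168  4.0018 -0.5668]
50,7,0.2,2 [-0.0012  0.034   0.0006 -0.0045  0.0002  0.0017]
50,7,0,0 [-0.0012  0.0689  0.0005 -0.0092  0.0002  0.0033]
```

>>> apply_moves(deltas=[0, 0.012, 0, -0.0015, 0.0002, 0.0005, 0, 0, 0.023, 0, -0.003, 0.0002, 0.001, 0, 0, 0.034, 0, -0.0044, 0.0002, 0.0014, 0, 0, 0.043, 0, -0.0056, 0.0002, 0.002, 0, 0, 0.052, 0, -0.0068, 0.0002, 0.0024, 0, 0, 0.052, 0, -0.0068, 0.0002, 0.0024, 0])

```text
time_s: 8.85
tool_pos: [0.5426, -0.0922, 0.0993]
ee_rot: [0.737, -0.578, 0.276, 0.214]
contact_force: [-4.2, 7.1, 1.4]
gripper_width: 0.0107
finger_force: 60.0
```

```bash
python3 st.py 50,7,0,0 48.5,7,0,0
```

```text
t 8.85 rear u,v,w mm [50.0751  7.4079  0.4142] yaw,pitch,roll [0.0763 0.9696 0.0525] F mach [-7.8596 -2.4057  1.4072] Tq [-0.3836  3.8713 -0.5668]
50,7,0,0 [-0.0016  0.0169  0.0003 -0.0025  0.0002  0.0009]
48.5,7,0,0 [-0.0016  0.0169  0.0003 -0.0037  0.0002 -0.0001]
```

>>> apply_moves(deltas=[0, 0.008, 0, -0.0012, 0, 0.0004, 0, 0, 0.017, 0, -0.0025, 0, 0.0009, 0, 0, 0.023, 0, -0.0033, 0, 0.0013, 0, 0, 0.023, 0, -0.0033, 0, 0.0013, 0, 0, 0.023, 0, -0.0033, 0, 0.0013, 0])

```text
time_s: 9.27
tool_pos: [0.5423, -0.0908, 0.0968]
ee_rot: [0.734, -0.576, 0.285, 0.22]
contact_force: [-4.7, 7.9, 5.1]
gripper_width: 0.0111
finger_force: 60.5
```

```bash
python3 st.py 48,7,0,0; python3 - <<'E'
from h import *
from rig import *
a=snapshot("scene")["image"][:,:,::-1]
b=cv2.resize(a[310:410,240:360],None,fx=6,fy=6,interpolation=cv2.INTER_CUBIC)
cv2.imwrite("pics/s4.png",np.clip(b*1.6,0,255).astype('u1'))
E
```

```text
t 9.27 rear u,v,w mm [50.3688  7.5305  0.4882] yaw,pitch,roll [ 0.0436 -0.3421  0.1055] F mach [-8.7855 -2.683   5.1348] Tq [-0.8385  3.7097 -0.8636]
48,7,0,0 [-0.0019 -0.006  -0.0006 -0.0013  0.0003 -0.0014]
```

View pics/s4.png

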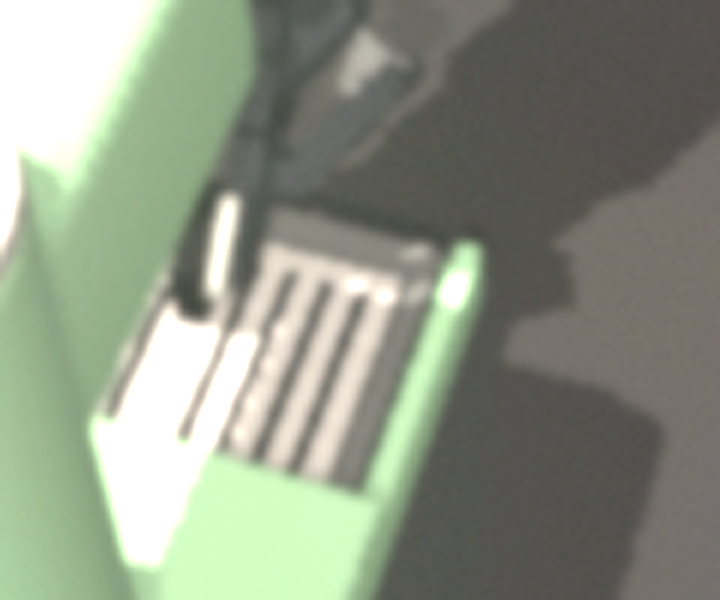

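The visible side of the cover lies in the tray level with the rims, with the fingers still on the tab at (225,240). I'll ease it forward onto the front rim, then let go.

>>> apply_moves(deltas=[0, 0, 0, -0.0006, 0.0003, -0.0005, 0, 0, 0, 0, -0.0012, 0.0003, -0.001, 0, 0, 0, 0, -0.0018, 0.0003, -0.0016, 0, 0, 0, 0, -0.0018, 0.0003, -0.0016, 0, 0, 0, 0, -0.0018, 0.0003, -0.0016, 0])

```text
time_s: 9.73
tool_pos: [0.5417, -0.0887, 0.0968]
ee_rot: [0.734, -0.576, 0.285, 0.221]
contact_force: [-0.8, 6.2, 5.4]
gripper_width: 0.011
finger_force: 60.2
```

```bash
python3 st.py 48,7,0,0
```

```text
t 9.73 rear u,v,w mm [48.2322  7.3852  0.5268] yaw,pitch,roll [ 0.029  -0.3538  0.111 ] F mach [-6.2427  0.7111  5.3528] Tq [-0.0946  3.2013 -0.074 ]
48,7,0,0 [-0.0018 -0.0062 -0.0009  0.0003  0.0002  0.    ]
```

>>> apply_moves(deltas=[0, 0, 0, 0, 0, 0, 0.02, 0, 0, 0, 0, 0, 0, 0.03, 0, 0, 0, 0, 0, 0, 0.04, 0, 0, 0, 0, 0, 0, 0.05, 0, 0, 0, 0, 0, 0, 0.05, 0, 0, 0, 0, 0, 0, 0.05])

```text
time_s: 10.23
tool_pos: [0.5404, -0.0898, 0.0958]
ee_rot: [0.734, -0.576, 0.284, 0.222]
contact_force: [0.3, 0.7, 0.6]
gripper_width: 0.05
finger_force: 0.0
```

>>> apply_moves(deltas=[0, 0, 0, 0, 0, -0.006, 0.05, 0, 0, 0, 0, 0, -0.02, 0.05, 0, 0, 0, 0, 0, -0.04, 0.05, 0, 0, 0, 0, 0, -0.06, 0.05, 0, 0, 0, 0, 0, -0.085, 0.05, 0, 0, 0, 0, 0, -0.11, 0.05, 0, 0, 0, 0, 0, -0.135, 0.05, 0, 0, 0, 0, 0, -0.16, 0.05, 0, 0, 0, 0, 0, -0.18, 0.05, 0, 0, 0, 0, 0, -0.18, 0.05, 0, 0, 0, 0, 0, -0.18, 0.05])

```text
time_s: 11.15
tool_pos: [0.5115, 0.029, 0.2297]
ee_rot: [0.734, -0.576, 0.284, 0.221]
contact_force: [-0.7, 0.1, -0.9]
gripper_width: 0.0503
finger_force: 0.0
```

```bash
python3 st.py; python3 - <<'E'
from h import *
from rig import *
def crop(n,x,y,w,h,k):
    a=snapshot(n)["image"][:,:,::-1][y:y+h,x:x+w]
    return np.clip(cv2.resize(a,None,fx=k,fy=k,interpolation=cv2.INTER_CUBIC)*1.2,0,255).astype('u1')
p=crop("top",380,180,100,100,4);q=crop("scene",250,320,100,100,4)
cv2.imwrite("pics/f.png",np.hstack([p,q]))
E
```

```text
t 11.15 rear u,v,w mm [-73.3353   5.8245 133.3193] yaw,pitch,roll [-0.0076 -0.2787  0.0591] F mach [-0.2158 -0.6481 -0.9387] Tq [-0.0712  2.0584 -0.0108]
```

View pics/f.png

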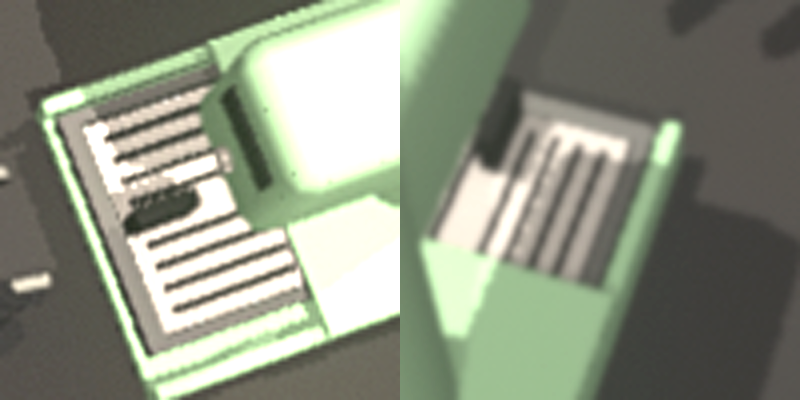

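The final view shows the cover square in the tray, with its front edge along the front rim from (88,125) to (165,335). It lies flush, with the tab to the front, and the gripper is clear. Handing in.

```bash
python3 -c "
from rig import *
print(close_job())"
```

```text
the job is handed in; nothing more can be done
None
```

The drip cover is refitted in the machine's tray with the tab to the front; in the last pictures it looks flat and square, the gripper has let go and is clear, and the job was handed in at about 11 s, without a result being reported.

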